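# Swing the tool case lid shut and press its catches home

## Task

Shut the red tool case: gently push its open lid past upright, then let go so that it swings shut by its own weight, without carrying it down. With the lid shut, press the two yellow catches home one after the other, each with a firm steady push against its stop that is held a moment but not forced, then take the hand away. Leave the things standing around the case where they are.

Things in the scene. Friction and masses are not known exactly. Their poses are not given: they have to be found in the camera images.
- toolbox: red sheet-steel tool case fixed to the bench, open-topped, 170 (its x) x 240 (its y) x 110 mm high, walls 5 mm. Origin: centre of its underside, on the bench. -x side: front, the catches' side; +x side: carries the lid's hinge, which runs along y. The open lid leans out beyond the +x side
- lid (a joint): hinge angle of the lid, rad: 0 shut, 1.57 upright, 2.1 as far back as it goes; starts at 1.66 to 1.84. The lid is a flat red plate 170 x 240 x 12 mm, 0.4 to 0.6 kg. Its hinge drags (0.19 N m, damped): it stays put within 0.29 rad of upright, and only 0.4 to 0.62 rad past upright does it begin to fall shut by itself, in about a second
- lid_hinge (a point): point on the lid's hinge line, middle of its length, 111 mm above the bench. Lid axes: x from the free edge to the hinge, y along the hinge, z out of the lid's outer face (up when shut)
- lid_edge (a point): middle of the lid's free edge, at its outer face, where to push: 170 mm from the hinge line, 12 mm out (z) from it. While the lid leans open it is the outermost, highest part; with the lid upright it is about 281 mm up. Moving the lid takes under 5 N here; over 15 N on the open lid is rough. Axes as lid_hinge
- catch_a: yellow push catch at the toolbox's -y end: round cap 28 mm across on the lid's outer face, 145 mm from the hinge line. Origin: centre of its top; z out of the lid. Fully out it stands 25 mm out from the hinge line, at its hard stop 15 mm; starts 0 to 3 mm in. Drags with 5 to 6 N, stays where left; 11 N/mm or so at the stop. Home: within 1.5 mm of the stop, set by a push of 10 to 18 N there
- catch_b: the same push catch at the toolbox's +y end; origin and sizes as catch_a. The two stand 150 mm apart. More than 20 N on either, or on the lid or case, would do damage
- screw_jar: amber glass jar with a black cap, 64 mm across, 85 mm high, loose on the bench; origin at the centre of its underside. Leave alone
- oil_can: steel can with a blue band, 60 mm across, 110 mm high, loose; origin at the centre of its underside. Leave alone
- tape_measure: yellow tape measure, 65 x 35 x 60 mm high, loose; origin at the centre of its underside. Leave alone
- clamp_block: pale wooden block, 90 x 45 x 30 mm high, loose; origin at the centre of its underside. Leave alone

How it is judged:
By the outcome, as a careful person would: the job done as asked, in the order asked, and still so for the second after the job is handed in, with the robot touching nothing.
It also fails if it takes over 72 s, if anything falls off the work surface, if the arm or the gripper's body presses on something with over 40 N, if the wrist force passes 120 N, or if a joint passes its speed limit or range.

## Robot

A 6-joint arm with a two-finger parallel gripper is mounted at the origin on the work surface. World frame = base frame: x ahead of the robot, y to its left, z up, the work surface at z = 0. Lengths are in mm, angles in rad, forces in N, time in s.
With the tool pointing down it reaches from about 350 to 1000 mm from the base axis. Payload 7.1 kg.
Tool frame: the origin (TCP) lies midway between the tips of the shut fingers; the grasp point (between the pads) lies 19 mm behind it; z points along the fingers, y is the line along which they close (so a half turn about z gives the same grasp; the last joint's range is limited). The gripper opens to 85 mm and grips with 20 to 120 N. Pads are 22 mm wide; open, the fingers measure 114 mm over their backs; the gripper's body (76 mm by 85 mm) begins 54 mm behind the grasp point. The pads swing forward as they close: fully open they stand 13 mm farther back than shut.
Start: joints at [1.27, 0.423, 1.63, -0, 1.089, -0.019], TCP at [173.771, 600.34, 231.319] pointing down, gripper open.
Joint ranges: [-3, 3], [-0.9, 2.11], [0.09, 2.58], [-1.31, 4.45], [0.11, 2.69], [-2.54, 2.54]. Speed limits (rad/s): [2.39, 2.39, 3.01, 3.14, 3.14, 3.14].

## Interface

Orientations are given as a rotation vector (axis times angle).
In Python, from rig import get_state, capture, camera_info, close_job gives the robot as it stands.
- The arm moves only by the shell command python3 -m handwheel 'ROWS' [FORCE]. ROWS is a JSON list of rows, 1 to 8 of them, each written [[dx, dy, dz], turn, opening]: dx, dy, dz in normalised numbers (1 is 0.25 m), then a turn about the tool's z in normalised numbers (1 is 2 pi rad), then the finger opening in mm; each row shifts and turns the commanded pose from where the row before left it, along the tool's axes as they then stand; what a row does not reach is not made up. A row lasts 1/12 s, in which the tool goes at most 41.7 mm and 0.125 rad, less where a joint would pass 70% of its speed; a pose out of reach is approached as far as the arm can. The fingers move at their own pace and stop on an object; FORCE is the grip in N (left out, the last holds). Time passes only in rows, so rows that do not move let the fingers close. It prints the time, the measured TCP pose, the force, the opening and the grip force at its end. Input that does not fit is refused with a message, and nothing moves.
- get_state(): the state, without advancing time (a new reading comes with each control period).
- capture(name): name is "scene" or "top" or "wrist"; returns the picture (400x640x3 uint8, blue, green, red); there is no depth.
- camera_info(name): a dict with "mtx" (3x3 intrinsics, pixels), "world_from_camera" (4x4, takes a point from camera to world coordinates). Camera axes: x right, y down, z forward; pixel columns grow to the right and rows downward; lengths in mm; the calibration is good to about 2 mm. A picture is of the moment at which its call begins: read the wrist's pose just before it. camera_info takes no time and is no camera call; for the wrist camera it gives the pose at the moment of the call.
- close_job(): hands the job in; it is judged then, once.
The state is a dict: "time_s": time; "joint_pos": joint angles; "joint_velocities": joint speeds; "joint_efforts": joint torques, N m; "tcp_pos": TCP position; "ee_rot": TCP orientation; "force": force on the tool from outside, world axes, zero at the start; "ft_torque": the same for the moment, N m; "grip_width": finger opening in mm; "finger_force": force on a finger pad.
Only numpy, scipy, OpenCV 4.12 (cv2) and the standard library are available. Lean on these libraries where they do the work, as an engineer would, in place of code of your own. Each camera call takes 0.05 s, during which the arm holds its last target. There are 200 camera calls.

## Working session

There is one attempt and no reset: what is moved stays moved. The work goes in short steps, Python scripts to look and compute and a shell command to move; the robot and the scene stay as the last step left them, time stands still between calls to the robot, and variables do not carry over. Pictures are saved under pics/ and viewed, at most 10 in all, crops included, and the job is handed in when it is done.

```bash
ls; mkdir -p pics; python3 - <<'E'
from rig import *
import cv2,numpy as np
s=get_state();print(s)
for n in("scene","top"):
    im=capture(n);cv2.imwrite(f"pics/{n}0.png",im)
    c=camera_info(n);print(n,np.round(c["mtx"],1).tolist(),np.round(c["world_from_camera"],3).tolist())
E
```

```text
pics
{'time_s': 0.0, 'joint_pos': array([ 1.27001979e+00,  4.23898175e-01,  1.63071024e+00,  2.46912563e-05,
        1.08857596e+00, -1.90254363e-02]), 'joint_velocities': array([-0.00191721,  0.00039236, -0.00100058, -0.00030945,  0.00148269,
        0.00044535]), 'joint_efforts': array([ 2.84131042e-03, -5.57366073e+01, -2.81758064e+01,  9.79831316e-05,
        7.15894988e-03, -9.42838426e-06]), 'tcp_pos': array([173.59341327, 599.82999622, 230.50193191]), 'ee_rot': array([-4.41090255e-01, -3.11019449e+00,  2.46269627e-03]), 'force': array([-0.61292127, -0.13160066,  0.1816051 ]), 'ft_torque': array([-0.03489627, -0.00414127,  0.00033126]), 'finger_force': 0.0, 'grip_width': 85.33082184805585}
scene [[446.4, 0.0, 318.0], [0.0, 446.4, 196.4], [0.0, 0.0, 1.0]] [[-0.973, 0.16, -0.169, 790.202], [0.232, 0.7, -0.675, 901.857], [0.01, -0.696, -0.718, 1052.636], [0.0, 0.0, 0.0, 1.0]]
top [[467.2, 0.0, 314.7], [0.0, 467.2, 198.3], [0.0, 0.0, 1.0]] [[-0.001, -0.993, 0.118, 419.813], [-1.0, 0.001, 0.005, 13.549], [-0.005, -0.118, -0.993, 1349.739], [0.0, 0.0, 0.0, 1.0]]
```

View pics/scene0.png

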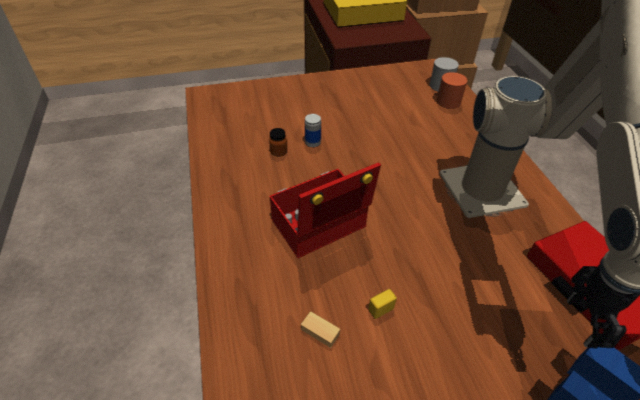

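View pics/top0.png

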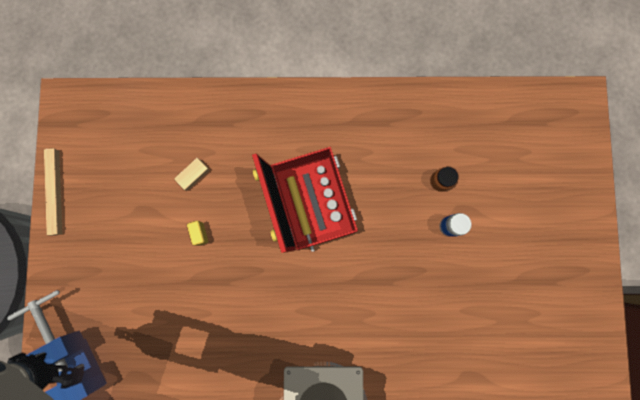

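The scene view shows the red case around (320,210), with its lid leaning toward the lower right and catches at (318,199) and (367,179). The top view shows the case around (307,200), with the lid on its left (+y world side) and catches at (256,175) and (274,236). The block and tape measure are to the left, the jar and can to the right.

```bash
python3 - <<'E'
import cv2,numpy as np
t=cv2.imread("pics/top0.png")[135:265,235:375]; s=cv2.imread("pics/scene0.png")[155:260,260:390]
f=lambda a:cv2.resize(a,None,fx=5.5,fy=5.5,interpolation=cv2.INTER_CUBIC)
def grid(a,x0,y0):
    b=f(a)
    for x in range(-x0%20,a.shape[1],20): cv2.line(b,(int(x*5.5),0),(int(x*5.5),6),(255,255,255),1);cv2.putText(b,str(x0+x),(int(x*5.5),18),0,.4,(255,255,255),1)
    for y in range(-y0%20,a.shape[0],20): cv2.line(b,(0,int(y*5.5)),(6,int(y*5.5)),(255,255,255),1);cv2.putText(b,str(y0+y),(8,int(y*5.5)+4),0,.4,(255,255,255),1)
    return b[:600,:800]
a=grid(t,235,135);b=grid(s,260,155)
print(a.shape,b.shape)
cv2.imwrite("pics/ct.png",a[:600]);cv2.imwrite("pics/cs.png",b)
E
```

```text
(600, 770, 3) (578, 715, 3)
```

View pics/ct.png

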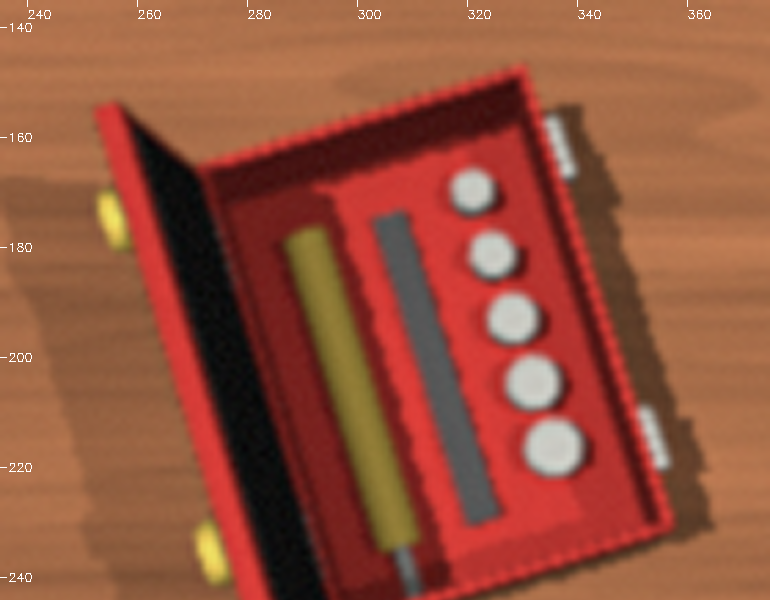

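View pics/cs.png

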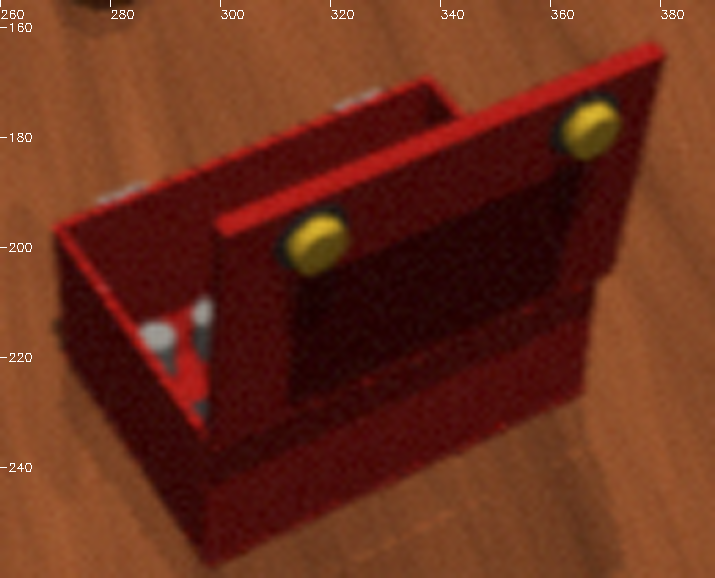

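The crops show the lid and case corners clearly in both views. I'll fit pose, yaw and lid angle to them.

```bash
cat > m.py <<'E'
import numpy as np
from rig import *
def proj(P,c):
    q=np.linalg.inv(np.array(c["world_from_camera"]))@np.r_[P,1]
    u=np.array(c["mtx"])@q[:3];return u[:2]/u[2]
def lid(r,y,h,t): return np.array([85-r*np.cos(t)+h*np.sin(t),y,111+r*np.sin(t)+h*np.cos(t)])
def world(p,x,y,a):
    c,s=np.cos(a),np.sin(a);return np.array([x+c*p[0]-s*p[1],y+s*p[0]+c*p[1],p[2]])
E
cat > fit.py <<'E'
from m import *
from scipy.optimize import least_squares
C=lambda x,y,z:(lambda t:np.array([x,y,z]))
L=lambda r,y,h:(lambda t:lid(r,y,h,t))
def px(p,o):return (np.array(p)+.5)/5.5-.5+o
T=np.array([235,135]);S=np.array([260,155])
D=[("top",C(-85,-120,110),px((523,70),T)),("top",C(-85,120,110),px((672,530),T)),
("top",L(170,-120,12),px((96,110),T)),("top",L(170,-120,0),px((118,102),T)),
("scene",L(170,-120,12),px((226,237),S)),("scene",L(170,-120,0),px((217,218),S)),
("scene",L(170,120,12),px((662,57),S)),("scene",L(170,120,0),px((652,42),S)),
("scene",C(85,-120,0),px((210,567),S)),("scene",C(85,120,0),px((583,395),S)),
("scene",C(-85,-120,110),px((57,228),S)),("scene",C(-85,120,110),px((430,78),S))]
ci={n:camera_info(n) for n in("top","scene")}
def res(v):return np.concatenate([proj(world(f(v[3]),*v[:3]),ci[n])-p for n,f,p in D])
r=least_squares(res,[450,50,1.3,1.75],loss="soft_l1")
print(np.round(r.x,4));print(np.round(res(r.x).reshape(-1,2),1).tolist())
v=r.x
for nm,p in [("edge",lid(170,0,12,v[3])),("hinge",[85,0,111]),("edge_up",lid(170,0,12,1.57)),("ca",[85-145,-75,136]),("cb",[85-145,75,136])]:
    print(nm,np.round(world(p,*v[:3]),1))
# heights of things: ground-plane positions of rough pixels
def ray(n,u,z):
    c=ci[n];M=np.array(c["world_from_camera"]);d=M[:3,:3]@np.linalg.solve(c["mtx"],[*u,1]);o=M[:3,3];return o+d*(z-o[2])/d[2]
for nm,u,z in [("jar",(447,178),85),("can",(459,225),110),("tape",(197,233),60),("block",(192,174),30)]:print(nm,np.round(ray("top",u,z)))
E
python3 fit.py
```

```text
[568.4303  25.642    1.8683   1.6632]
[[-0.1, -0.6], [-0.2, 0.6], [-1.3, 0.1], [-0.5, -0.0], [-0.3, -0.4], [-1.0, -0.4], [1.3, -0.8], [0.5, -1.1], [-0.3, 0.6], [0.2, 0.2], [-1.0, -0.8], [0.1, -0.8]]
edge [535.4 133.3 279.2]
hinge [543.5 106.9 111. ]
edge_up [540.  118.3 281. ]
ca [657.7  -9.7 136. ]
cb [514.3 -53.7 136. ]
jar [ 626. -342.   85.]
can [ 496. -362.  110.]
tape [478. 345.  60.]
block [648. 372.  30.]
```

Units first: shifts go in shares of 0.25 m and turns go in shares of 2 pi rad. So -10 mm / 250 = -0.04, 0.124 rad / 6.2832 = 0.0197.

```bash
python3 -m handwheel '[[[0, 0, -0.04], 0.0197, 0], [[0, 0, -0.04], 0.0197, 0], [[0, 0, -0.04], 0.0197, 0], [[0, 0, -0.04], 0.0197, 0], [[0, 0, -0.04], 0.0197, 0], [[0, 0, -0.04], 0.0197, 0], [[0, 0, -0.04], 0.0197, 0], [[0, 0, -0.04], 0.0197, 0]]' 20
python3 -m handwheel '[[[-0.144, 0.064, 0], 0, 0], [[-0.144, 0.064, 0], 0, 0], [[-0.144, 0.064, 0], 0, 0], [[-0.144, 0.064, 0], 0, 0], [[-0.144, 0.064, 0], 0, 0], [[-0.144, 0.064, 0], 0, 0], [[-0.144, 0.064, 0], 0, 0]]'
python3 -m handwheel '[[[-0.144, 0.064, 0], 0, 0], [[-0.144, 0.064, 0], 0, 0], [[-0.144, 0.064, 0], 0, 0], [[-0.144, 0.064, 0], 0, 0], [[-0.144, 0.064, 0], 0, 0], [[-0.144, 0.064, 0], 0, 0], [[0, 0, 0], 0, 0], [[0, 0, 0], 0, 0]]'
cat > st.py <<'E'
from m import *
from scipy.spatial.transform import Rotation as Ro
V=(568.43,25.64,1.8683)
s=get_state();R=Ro.from_rotvec(s["ee_rot"]).as_matrix();p=s["tcp_pos"]
a=V[2];ex=np.array([np.cos(a),np.sin(a),0]);ey=np.array([-np.sin(a),np.cos(a),0]);d=p-[V[0],V[1],0]
print("t",round(s["time_s"],2),"case",np.round([d@ex,d@ey,p[2]],1),"F case",np.round([s["force"]@ex,s["force"]@ey,s["force"][2]],2),"w",round(s["grip_width"],1))
print("to tool: R\n",np.round(R,3)) if __name__=="__main__" else 0
E
python3 st.py
```

```text
time_s: 0.77
tcp_pos: [173.7, 600.0, 311.3]
ee_rot: [1.876, 2.52, -0.002]
force: [-0.6, 0.1, -0.0]
grip_width: 0.2
finger_force: 0.0
time_s: 1.35
tcp_pos: [355.3, 390.4, 311.1]
ee_rot: [-1.868, -2.526, 0.001]
force: [-0.1, 1.2, -0.4]
grip_width: -0.1
finger_force: 0.0
time_s: 2.02
tcp_pos: [510.5, 211.9, 310.8]
ee_rot: [-1.873, -2.522, 0.001]
force: [0.2, 0.7, 0.3]
grip_width: 0.4
finger_force: 0.0
t 2.02 case [195.1   0.8 310.8] F case [ 0.65 -0.43  0.34] w 0.4
to tool: R
 [[-0.289  0.957 -0.001]
 [ 0.957  0.289 -0.   ]
 [-0.    -0.001 -1.   ]]
```

To row units: -25 mm / 250 = -0.1, -5 mm / 250 = -0.02.

```bash
python3 -m handwheel '[[[0, 0, 0.1], 0, 0], [[0, 0, 0.1], 0, 0], [[0, 0, 0.1], 0, 0], [[-0.1, 0, 0], 0, 0], [[-0.1, 0, 0], 0, 0], [[-0.02, 0, 0], 0, 0], [[0, 0, 0], 0, 0], [[0, 0, 0], 0, 0]]'; python3 st.py
python3 - <<'E'
from rig import *;import cv2
for n in("top","scene"):cv2.imwrite(f"pics/{n}1.png",capture(n))
a=cv2.imread("pics/top1.png")[120:270,220:370];b=cv2.imread("pics/scene1.png")[130:280,260:410]
cv2.imwrite("pics/c1.png",cv2.resize(cv2.hconcat([a,b]),None,fx=2.6,fy=2.6,interpolation=cv2.INTER_CUBIC))
E
```

```text
time_s: 2.68
tcp_pos: [525.3, 162.0, 236.4]
ee_rot: [-1.868, -2.525, -0.001]
force: [-0.7, -0.2, 0.0]
grip_width: 0.2
finger_force: 0.0
t 2.68 case [143.    1.3 236.4] F case [0.01 0.72 0.01] w 0.2
to tool: R
 [[-0.293  0.956 -0.   ]
 [ 0.956  0.293  0.001]
 [ 0.001  0.    -1.   ]]
```

View pics/c1.png

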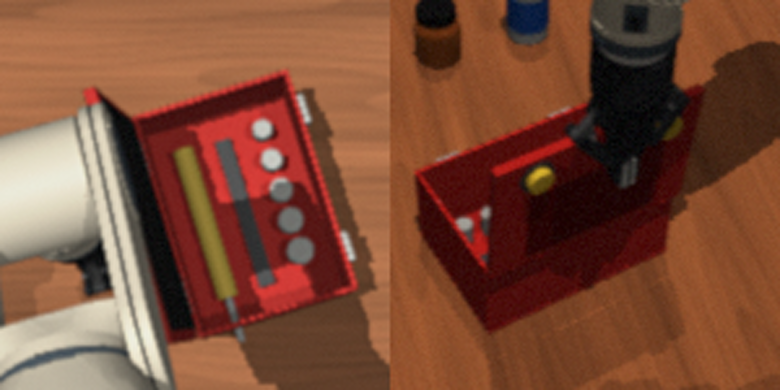

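To row units: -3 mm / 250 = -0.012.

```bash
python3 -m handwheel '[[[-0.012, 0, 0], 0, 0], [[-0.012, 0, 0], 0, 0], [[-0.012, 0, 0], 0, 0], [[-0.012, 0, 0], 0, 0], [[-0.012, 0, 0], 0, 0], [[-0.012, 0, 0], 0, 0], [[-0.012, 0, 0], 0, 0], [[-0.012, 0, 0], 0, 0]]'; python3 st.py|head -1
python3 -m handwheel '[[[-0.012, 0, 0], 0, 0], [[-0.012, 0, 0], 0, 0], [[-0.012, 0, 0], 0, 0], [[-0.012, 0, 0], 0, 0], [[-0.012, 0, 0], 0, 0], [[-0.012, 0, 0], 0, 0], [[-0.012, 0, 0], 0, 0], [[-0.012, 0, 0], 0, 0]]'; python3 st.py|head -1
```

```text
time_s: 3.45
tcp_pos: [532.9, 138.0, 236.4]
ee_rot: [-1.868, -2.525, -0.0]
force: [-0.8, 0.5, 1.1]
grip_width: -0.2
finger_force: 0.0
t 3.45 case [117.8   1.1 236.4] F case [0.67 0.64 1.05] w -0.2
time_s: 4.12
tcp_pos: [539.8, 115.0, 236.3]
ee_rot: [-1.868, -2.526, -0.0]
force: [-0.3, 1.5, -0.6]
grip_width: -0.1
finger_force: 0.8
t 4.12 case [ 93.8   1.1 236.3] F case [ 1.55 -0.13 -0.56] w -0.1
```

To row units: -3 mm / 250 = -0.012.

```bash
python3 -m handwheel '[[[-0.012, 0, 0], 0, 0], [[-0.012, 0, 0], 0, 0], [[-0.012, 0, 0], 0, 0], [[-0.012, 0, 0], 0, 0], [[-0.012, 0, 0], 0, 0], [[-0.012, 0, 0], 0, 0], [[-0.012, 0, 0], 0, 0], [[-0.012, 0, 0], 0, 0]]'; python3 st.py|head -1
python3 -m handwheel '[[[-0.012, 0, 0], 0, 0], [[-0.012, 0, 0], 0, 0], [[-0.012, 0, 0], 0, 0], [[-0.012, 0, 0], 0, 0], [[-0.012, 0, 0], 0, 0]]'; python3 st.py|head -1
python3 -m handwheel '[[[0, 0, 0], 0, 0], [[0, 0, 0], 0, 0], [[0, 0, 0], 0, 0]]'; python3 st.py|head -1
python3 - <<'E'
from rig import *;import cv2
for n in("top","scene"):cv2.imwrite(f"pics/{n}2.png",capture(n))
a=cv2.imread("pics/top2.png")[120:270,220:370];b=cv2.imread("pics/scene2.png")[130:280,260:410]
cv2.imwrite("pics/c2.png",cv2.resize(cv2.hconcat([a,b]),None,fx=2.6,fy=2.6,interpolation=cv2.INTER_CUBIC))
E
```

```text
time_s: 4.78
tcp_pos: [546.9, 91.9, 236.3]
ee_rot: [1.868, 2.526, -0.0]
force: [-1.0, 1.3, -0.5]
grip_width: 0.1
finger_force: 0.4
t 4.78 case [ 69.7   1.2 236.3] F case [ 1.49  0.6  -0.51] w 0.1
time_s: 5.2
tcp_pos: [551.3, 77.6, 236.4]
ee_rot: [1.868, 2.526, 0.0]
force: [0.3, 0.7, -0.3]
grip_width: 0.0
finger_force: 0.2
t 5.2 case [ 54.7   1.1 236.4] F case [ 0.61 -0.53 -0.28] w 0.0
time_s: 5.45
tcp_pos: [551.2, 77.9, 236.4]
ee_rot: [1.868, 2.525, 0.0]
force: [-0.6, -0.3, -0.6]
grip_width: 0.0
finger_force: 0.0
t 5.45 case [ 55.    1.1 236.4] F case [-0.08  0.69 -0.64] w 0.0
```

View pics/c2.png

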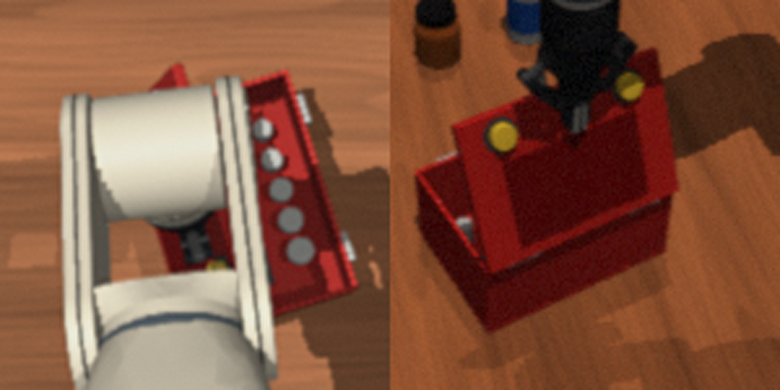

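The left half shows the arm hiding most of the lid. The right half shows the lid leaning over the case against the fingertips, with catch_a at about (502,136). I'll nudge it on in small steps with rests, tracking the catch by colour.

To row units: -3 mm / 250 = -0.012.

```bash
cat > y.py <<'E'
from m import *;import cv2
im=capture("scene")[130:260,260:410];h=cv2.cvtColor(im,cv2.COLOR_BGR2HSV)
m=cv2.inRange(h,(22,140,80),(34,255,255));n,_,st,c=cv2.connectedComponentsWithStats(m)
print("yellow",[(st[i,4],*np.round(c[i]+[260,130],1)) for i in range(1,n) if st[i,4]>12])
import st
E
python3 y.py|grep -v R
python3 -m handwheel '[[[-0.012, 0, 0], 0, 0], [[-0.012, 0, 0], 0, 0], [[-0.012, 0, 0], 0, 0], [[0, 0, 0], 0, 0]]' >/dev/null; python3 y.py
python3 -m handwheel '[[[-0.012, 0, 0], 0, 0], [[-0.012, 0, 0], 0, 0], [[0, 0, 0], 0, 0]]'>/dev/null; python3 y.py
python3 -m handwheel '[[[-0.012, 0, 0], 0, 0], [[-0.012, 0, 0], 0, 0], [[0, 0, 0], 0, 0]]' >/dev/null; python3 y.py
```

```text
yellow [(np.int32(58), np.float64(351.6), np.float64(162.7)), (np.int32(89), np.float64(302.8), np.float64(181.7))]
t 5.6 case [ 55.1   1.1 236.3] F case [ 0.58  0.01 -0.04] w -0.1
yellow [(np.int32(59), np.float64(349.7), np.float64(161.9)), (np.int32(86), np.float64(301.3), np.float64(180.5))]
t 5.98 case [ 45.6   1.1 236.3] F case [-1.17 -0.35 -0.32] w -0.0
yellow [(np.int32(58), np.float64(348.5), np.float64(161.3)), (np.int32(86), np.float64(300.2), np.float64(179.8))]
t 6.28 case [ 39.7   1.2 236.3] F case [ 0.44 -1.   -0.54] w -0.3
yellow [(np.int32(63), np.float64(347.3), np.float64(160.5)), (np.int32(87), np.float64(299.2), np.float64(179.3))]
t 6.58 case [ 33.7   1.2 236.3] F case [-0.2   0.7   0.16] w 0.0
```

To row units: -2 mm / 250 = -0.008.

```bash
python3 -m handwheel '[[[-0.008, 0, 0], 0, 0], [[-0.008, 0, 0], 0, 0], [[0, 0, 0], 0, 0], [[0, 0, 0], 0, 0]]' >/dev/null; python3 y.py
python3 -m handwheel '[[[0, 0, 0], 0, 0], [[0, 0, 0], 0, 0], [[0, 0, 0], 0, 0], [[0, 0, 0], 0, 0]]' >/dev/null; python3 y.py
```

```text
yellow [(np.int32(46), np.float64(342.9), np.float64(158.9)), (np.int32(82), np.float64(294.9), np.float64(177.5))]
t 6.97 case [ 30.    1.2 236.3] F case [-0.16 -0.35 -0.09] w -0.1
yellow [(np.int32(16), np.float64(331.5), np.float64(172.2)), (np.int32(55), np.float64(286.0), np.float64(190.4))]
t 7.35 case [ 30.1   1.2 236.3] F case [-0.2   0.7   0.54] w 0.3
```

To row units: -2 mm / 250 = -0.008.

```bash
python3 -m handwheel '[[[-0.008, 0, 0], 0, 0], [[-0.008, 0, 0], 0, 0], [[0, 0, 0], 0, 0], [[0, 0, 0], 0, 0]]' >/dev/null; python3 y.py
python3 -m handwheel '[[[0, 0, 0], 0, 0], [[0, 0, 0], 0, 0], [[0, 0, 0], 0, 0], [[0, 0, 0], 0, 0]]' >/dev/null; python3 y.py
```

```text
yellow [(np.int32(26), np.float64(330.8), np.float64(172.4)), (np.int32(57), np.float64(286.0), np.float64(190.6))]
t 7.73 case [ 25.9   1.2 236.3] F case [-0.36  0.54 -0.36] w 0.1
yellow [(np.int32(26), np.float64(330.8), np.float64(172.5)), (np.int32(55), np.float64(285.9), np.float64(190.5))]
t 8.12 case [ 26.1   1.2 236.3] F case [ 0.04 -0.41  0.32] w 0.0
```

The lid fell at about 7 s. I'll back the hand off, then look at both views.

To row units: 40 mm / 250 = 0.16, 30 mm / 250 = 0.12.

```bash
python3 -m handwheel '[[[0, 0, -0.08], 0, 0], [[0, 0, -0.08], 0, 0], [[0.12, 0, 0], 0, 0], [[0.16, 0, 0], 0, 0], [[0.16, 0, 0], 0, 0], [[0.16, 0, 0], 0, 0], [[0.16, 0, 0], 0, 0], [[0.16, 0, 0], 0, 0]]' >/dev/null
python3 -m handwheel '[[[0, 0, 0], 0, 0], [[0, 0, 0], 0, 0]]' >/dev/null;python3 - <<'E'
from m import *;import cv2
v=(568.43,25.64,1.8683)
for n in("top","scene"):
    im=capture(n);cv2.imwrite(f"pics/{n}3.png",im);c=camera_info(n)
    for y in(-75,75):print(n,y,[np.round(proj(world(lid(145,y,h,t),*v),c),1) for h,t in((25,0),(15,0),(25,.1))])
a=cv2.imread("pics/top3.png")[140:260,265:365];b=cv2.imread("pics/scene3.png")[150:270,260:390]
f=lambda a,k:cv2.resize(a,None,fx=k,fy=k,interpolation=cv2.INTER_CUBIC)
cv2.imwrite("pics/c3.png",cv2.hconcat([f(a,3.4),f(b,3.4)]))
E
python3 st.py|head -1
```

```text
top -75 [array([325.9, 163.2]), array([325.8, 163.9]), array([324.8, 162.5])]
top 75 [array([343. , 217.4]), array([342.8, 217.7]), array([342.1, 217.3])]
scene -75 [array([286.1, 188.8]), array([286.2, 191.3]), array([286.4, 186. ])]
scene 75 [array([330.1, 171.4]), array([330. , 173.8]), array([330.8, 168.5])]
t 9.05 case [255.8   1.2 276.2] F case [-0.42 -0.25 -0.79] w 0.1
```

View pics/c3.png

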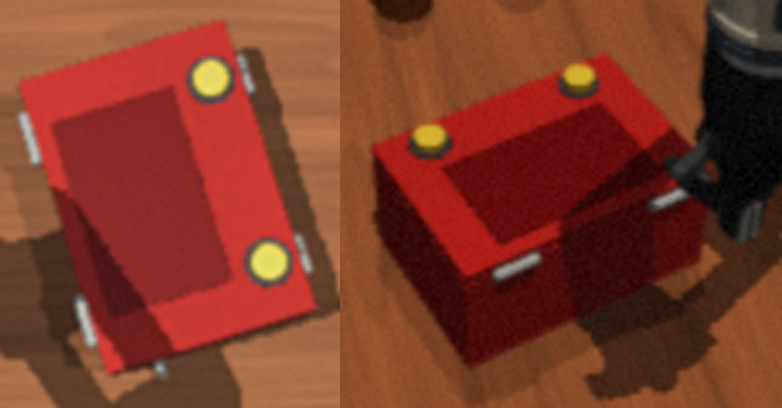

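The lid lies flat and shut. In the top view the caps are at about (327,163) for catch_a and (344,217) for catch_b. I'll triangulate them from both views.

```bash
python3 - <<'E'
from m import *;import cv2
v=(568.43,25.64,1.8683)
P={}
for n,x0,y0 in(("top",265,140),("scene",260,150)):
    im=cv2.imread(f"pics/{n}3.png")[y0:y0+115,x0:x0+100];h=cv2.cvtColor(im,cv2.COLOR_BGR2HSV)
    m=cv2.inRange(h,(20,110,90 if n=="top" else 140),(36,255,255));k,_,st,c=cv2.connectedComponentsWithStats(m)
    P[n]=sorted([(st[i,4],c[i]+[x0,y0]) for i in range(1,k) if st[i,4]>12],key=lambda q:-q[1][0] if n=="scene" else q[1][0]);print(n,P[n])
def ray(n,u,z):
    c=camera_info(n);M=np.array(c["world_from_camera"]);d=M[:3,:3]@np.linalg.solve(c["mtx"],[*u,1]);o=M[:3,3];return o+d*(z-o[2])/d[2]
Pm={n:np.array(camera_info(n)["mtx"])@np.linalg.inv(np.array(camera_info(n)["world_from_camera"]))[:3] for n in P}
for i,y in((0,-75),(1,75)):
    t=P["top"][i][1];s=P["scene"][1-i][1]
    X=cv2.triangulatePoints(Pm["top"],Pm["scene"],t,s)[:,0]
    print("tri",np.round(X[:3]/X[3],1),"top@135",np.round(ray("top",t,135),1),"scene@135",np.round(ray("scene",s,135),1),"model",np.round(world(lid(145,y,24,0),*v),1))
E
```

```text
top [(np.int32(102), array([326.80392157, 162.46078431])), (np.int32(95), array([343.82105263, 216.64210526]))]
scene [(np.int32(41), array([329.75609756, 171.92682927])), (np.int32(45), array([285.93333333, 189.62222222]))]
tri [659.3 -11.8 131.6] top@135 [659.9 -12.1 135. ] scene@135 [658.6  -7.7 135. ] model [657.7  -9.7 135. ]
tri [515.7 -55.7 132.4] top@135 [516.3 -55.9 135. ] scene@135 [515.6 -52.6 135. ] model [514.3 -53.7 135. ]
```

To row units: -39.6 mm / 250 = -0.1584, 9.6 mm / 250 = 0.0384.

```bash
python3 -m handwheel '[[[-0.1584, 0.0384, 0], 0, 0], [[-0.1584, 0.0384, 0], 0, 0], [[-0.1584, 0.0384, 0], 0, 0], [[-0.1584, 0.0384, 0], 0, 0], [[-0.1584, 0.0384, 0], 0, 0], [[-0.1584, 0.0384, 0], 0, 0], [[-0.1584, 0.0384, 0], 0, 0], [[-0.1584, 0.0384, 0], 0, 0]]' >/dev/null
python3 -m handwheel '[[[0, 0, 0], 0, 0], [[0, 0, 0.12], 0, 0], [[0, 0, 0.12], 0, 0], [[0, 0, 0.12], 0, 0], [[0, 0, 0.1], 0, 0], [[0, 0, 0.028], 0, 0], [[0, 0, 0], 0, 0], [[0, 0, 0], 0, 0]]' >/dev/null; python3 st.py|head -1
```

```text
t 10.38 case [-61.9 -75.7 155.1] F case [0.62 0.34 0.31] w -0.3
```

To row units: 3 mm / 250 = 0.012, 2 mm / 250 = 0.008.

```bash
python3 -m handwheel '[[[0, 0, 0.012], 0, 0], [[0, 0, 0.012], 0, 0], [[0, 0, 0.012], 0, 0], [[0, 0, 0.012], 0, 0], [[0, 0, 0.008], 0, 0], [[0, 0, 0.008], 0, 0], [[0, 0, 0], 0, 0]]' >/dev/null; python3 st.py|head -1
python3 -m handwheel '[[[0, 0, 0.004], 0, 0], [[0, 0, 0.004], 0, 0], [[0, 0, 0.004], 0, 0], [[0, 0, 0], 0, 0]]' >/dev/null; python3 st.py|head -1
python3 -m handwheel '[[[0, 0, 0.004], 0, 0], [[0, 0, 0.004], 0, 0], [[0, 0, 0], 0, 0]]' >/dev/null; python3 st.py|head -1
python3 -m handwheel '[[[0, 0, 0.004], 0, 0], [[0, 0, 0.004], 0, 0], [[0, 0, 0], 0, 0]]' >/dev/null; python3 st.py|head -1
```

```text
t 10.97 case [-60.6 -75.3 137.9] F case [ 0.03  0.16 -0.08] w 0.5
t 11.3 case [-60.8 -75.5 135.1] F case [0.36 0.23 0.05] w 0.2
t 11.55 case [-60.9 -75.7 133.7] F case [0.86 0.84 2.65] w -0.2
t 11.8 case [-60.8 -75.7 131.8] F case [-0.27  1.64  4.56] w 0.0
```

To row units: 1 mm / 250 = 0.004.

```bash
python3 -m handwheel '[[[0, 0, 0.004], 0, 0], [[0, 0, 0.004], 0, 0], [[0, 0, 0.004], 0, 0], [[0, 0, 0], 0, 0], [[0, 0, 0], 0, 0]]' >/dev/null; python3 st.py|head -1
python3 -m handwheel '[[[0, 0, 0.002], 0, 0], [[0, 0, 0.002], 0, 0], [[0, 0, 0], 0, 0], [[0, 0, 0], 0, 0]]' >/dev/null; python3 st.py|head -1
python3 -m handwheel '[[[0, 0, 0.002], 0, 0], [[0, 0, 0], 0, 0], [[0, 0, 0], 0, 0]]' >/dev/null; python3 st.py|head -1
python3 -m handwheel '[[[0, 0, 0.002], 0, 0], [[0, 0, 0], 0, 0], [[0, 0, 0], 0, 0]]' >/dev/null; python3 st.py|head -1
```

```text
t 12.22 case [-60.8 -75.7 128.7] F case [0.57 1.39 4.72] w -0.3
t 12.55 case [-60.8 -75.7 127.7] F case [0.25 1.25 5.66] w 0.0
t 12.8 case [-60.8 -75.7 127.2] F case [0.78 1.69 5.32] w -0.1
t 13.05 case [-60.9 -75.7 126.7] F case [1.17 1.67 5.17] w -0.3
```

To row units: 0.4 mm / 250 = 0.0016.

```bash
python3 -m handwheel '[[[0, 0, 0.0016], 0, 0], [[0, 0, 0], 0, 0], [[0, 0, 0], 0, 0]]' >/dev/null; python3 st.py|head -1
python3 -m handwheel '[[[0, 0, 0.0016], 0, 0], [[0, 0, 0], 0, 0], [[0, 0, 0], 0, 0]]' >/dev/null; python3 st.py|head -1
python3 -m handwheel '[[[0, 0, 0.0016], 0, 0], [[0, 0, 0], 0, 0], [[0, 0, 0], 0, 0]]' >/dev/null; python3 st.py|head -1
```

```text
t 13.3 case [-60.8 -75.7 126.3] F case [0.4  1.59 5.27] w 0.2
t 13.55 case [-60.8 -75.7 126. ] F case [0.87 1.85 6.61] w -0.1
t 13.8 case [-60.9 -75.7 126. ] F case [1.42 2.59 9.63] w -0.0
```

To row units: 0.4 mm / 250 = 0.0016.

```bash
python3 -m handwheel '[[[0, 0, 0.0016], 0, 0], [[0, 0, 0], 0, 0], [[0, 0, 0], 0, 0]]' >/dev/null; python3 st.py|head -1
python3 -m handwheel '[[[0, 0, 0.0004], 0, 0], [[0, 0, 0], 0, 0], [[0, 0, 0], 0, 0]]' >/dev/null; python3 st.py|head -1
```

```text
t 14.05 case [-60.9 -75.8 126. ] F case [ 1.2   4.38 10.18] w 0.0
t 14.3 case [-60.9 -75.8 126. ] F case [ 1.43  4.46 12.4 ] w -0.0
```

To row units: 0.2 mm / 250 = 0.0008.

```bash
python3 -m handwheel '[[[0, 0, 0.0008], 0, 0], [[0, 0, 0], 0, 0], [[0, 0, 0], 0, 0], [[0, 0, 0], 0, 0]]' >/dev/null; python3 st.py|head -1
python3 -m handwheel '[[[0, 0, 0], 0, 0], [[0, 0, 0], 0, 0], [[0, 0, 0], 0, 0], [[0, 0, 0], 0, 0], [[0, 0, 0], 0, 0], [[0, 0, 0], 0, 0], [[0, 0, 0], 0, 0], [[0, 0, 0], 0, 0]]' >/dev/null; python3 st.py|head -1
```

```text
t 14.63 case [-60.8 -75.8 125.9] F case [ 1.9  4.3 13.3] w -0.2
t 15.3 case [-60.9 -75.8 126. ] F case [ 1.45  5.22 12.1 ] w -0.4
```

To row units: -37.5 mm / 250 = -0.15, -15 mm / 250 = -0.06.

```bash
python3 -m handwheel '[[[0, 0, -0.016], 0, 0], [[0, 0, -0.06], 0, 0], [[0, 0, -0.06], 0, 0], [[0, -0.15, 0], 0, 0], [[0, -0.15, 0], 0, 0], [[0, -0.15, 0], 0, 0], [[0, -0.15, 0], 0, 0], [[0, 0, 0], 0, 0]]' >/dev/null; python3 st.py|head -1
python3 -m handwheel '[[[0, 0, 0.02], 0, 0], [[0, 0, 0.02], 0, 0], [[0, 0, 0.02], 0, 0], [[0, 0, 0.008], 0, 0], [[0, 0, 0], 0, 0], [[0, 0, 0], 0, 0]]' >/dev/null; python3 st.py|head -1
```

```text
t 15.97 case [-59.   82.2 157. ] F case [ 0.56 -0.23 -0.12] w 0.4
t 16.47 case [-60.6  74.  140.9] F case [ 0.6   0.77 -0.34] w -0.1
```

To row units: 2 mm / 250 = 0.008, 1 mm / 250 = 0.004.

```bash
python3 -m handwheel '[[[0, 0, 0.008], 0, 0], [[0, 0, 0.004], 0, 0], [[0, 0, 0.004], 0, 0], [[0, 0, 0.004], 0, 0], [[0, 0, 0.004], 0, 0], [[0, 0, 0], 0, 0], [[0, 0, 0], 0, 0]]' >/dev/null; python3 st.py|head -1
python3 -m handwheel '[[[0, 0, 0.004], 0, 0], [[0, 0, 0.004], 0, 0], [[0, 0, 0.004], 0, 0], [[0, 0, 0.004], 0, 0], [[0, 0, 0], 0, 0], [[0, 0, 0], 0, 0]]' >/dev/null; python3 st.py|head -1
python3 -m handwheel '[[[0, 0, 0.004], 0, 0], [[0, 0, 0.004], 0, 0], [[0, 0, 0.004], 0, 0], [[0, 0, 0], 0, 0], [[0, 0, 0], 0, 0]]' >/dev/null; python3 st.py|head -1
python3 -m handwheel '[[[0, 0, 0.002], 0, 0], [[0, 0, 0.002], 0, 0], [[0, 0, 0], 0, 0], [[0, 0, 0], 0, 0]]' >/dev/null; python3 st.py|head -1
```

```text
t 17.05 case [-60.7  74.4 135.5] F case [-0.02  0.34  0.21] w -0.4
t 17.55 case [-60.8  74.3 131.7] F case [0.07 0.94 5.12] w -0.2
t 17.97 case [-60.7  74.3 128.6] F case [0.12 0.98 5.08] w -0.4
t 18.3 case [-60.8  74.3 127.6] F case [0.25 1.21 4.88] w -0.4
```

To row units: 0.5 mm / 250 = 0.002.

```bash
python3 -m handwheel '[[[0, 0, 0.002], 0, 0], [[0, 0, 0.002], 0, 0], [[0, 0, 0], 0, 0], [[0, 0, 0], 0, 0]]' >/dev/null; python3 st.py|head -1
python3 -m handwheel '[[[0, 0, 0.0016], 0, 0], [[0, 0, 0], 0, 0], [[0, 0, 0], 0, 0]]' >/dev/null; python3 st.py|head -1
python3 -m handwheel '[[[0, 0, 0.0016], 0, 0], [[0, 0, 0], 0, 0], [[0, 0, 0], 0, 0]]' >/dev/null; python3 st.py|head -1
python3 -m handwheel '[[[0, 0, 0.0016], 0, 0], [[0, 0, 0], 0, 0], [[0, 0, 0], 0, 0]]' >/dev/null; python3 st.py|head -1
```

```text
t 18.63 case [-60.8  74.4 126.6] F case [0.63 1.3  4.56] w -0.0
t 18.88 case [-60.8  74.3 126.2] F case [0.27 1.75 4.69] w -0.0
t 19.13 case [-60.8  74.3 126. ] F case [0.76 1.37 7.98] w -0.2
t 19.38 case [-60.8  74.3 125.9] F case [ 1.23  3.38 10.42] w -0.1
```

To row units: 0.4 mm / 250 = 0.0016.

```bash
python3 -m handwheel '[[[0, 0, 0.0016], 0, 0], [[0, 0, 0], 0, 0], [[0, 0, 0], 0, 0]]' >/dev/null; python3 st.py|head -1
python3 -m handwheel '[[[0, 0, 0.0004], 0, 0], [[0, 0, 0], 0, 0], [[0, 0, 0], 0, 0]]' >/dev/null; python3 st.py|head -1
python3 -m handwheel '[[[0, 0, 0], 0, 0], [[0, 0, 0], 0, 0], [[0, 0, 0], 0, 0], [[0, 0, 0], 0, 0], [[0, 0, 0], 0, 0], [[0, 0, 0], 0, 0], [[0, 0, 0], 0, 0], [[0, 0, 0], 0, 0]]' >/dev/null; python3 st.py|head -1
```

```text
t 19.63 case [-60.8  74.3 125.9] F case [ 2.7   4.48 14.66] w -0.1
t 19.88 case [-60.8  74.3 125.8] F case [ 1.53  4.58 16.07] w -0.1
t 20.55 case [-60.8  74.3 125.9] F case [ 2.11  4.94 15.92] w 0.2
```

To row units: 40 mm / 250 = 0.16, -35 mm / 250 = -0.14.

```bash
python3 -m handwheel '[[[0, 0, -0.012], 0, 0], [[0, 0, -0.08], 0, 0], [[0, 0, -0.14], 0, 0], [[0, 0, -0.14], 0, 0], [[0, 0, -0.14], 0, 0], [[0.16, 0, 0], 0, 0], [[0.16, 0, 0], 0, 0], [[0.16, 0, 0], 0, 0]]' >/dev/null
python3 -m handwheel '[[[0.16, 0, 0], 0, 0], [[0.16, 0, 0], 0, 0], [[0.16, 0, 0], 0, 0], [[0.16, 0, 0], 0, 0], [[0.16, 0, 0], 0, 0], [[0, 0, 0], 0, 0], [[0, 0, 0], 0, 0], [[0, 0, 0], 0, 0]]' >/dev/null; python3 st.py|head -1
python3 - <<'E'
from rig import *;import cv2
for n in("top","scene"):cv2.imwrite(f"pics/{n}4.png",capture(n))
f=lambda a,k:cv2.resize(a,None,fx=k,fy=k,interpolation=cv2.INTER_CUBIC)
a=cv2.imread("pics/top4.png")[130:270,160:490];b=cv2.imread("pics/scene4.png")[100:350,240:420]
cv2.imwrite("pics/c4.png",cv2.hconcat([cv2.copyMakeBorder(f(a,1.5),0,350-210,0,0,0),f(b,1.4)]))
E
```

```text
t 21.88 case [259.2  74.5 252.4] F case [-0.57 -0.02  0.24] w 0.2
```

View pics/c4.png

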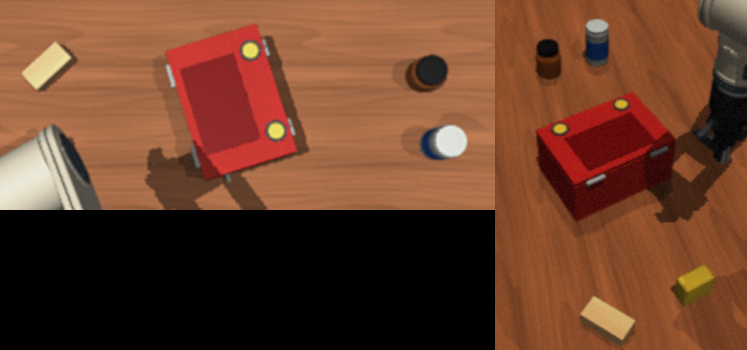

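The lid is shut and both catches are flush, at about (250,50) and (276,131) in the left half. The jar, can, tape measure and block are where they were, and the hand is clear of everything.

```bash
python3 -c "
from rig import *;print(close_job())"
```

```text
the job is handed in; nothing more can be done
None
```

I pushed the lid past upright and it fell shut by itself. I then pressed both catches to their stops at about 13 N and 16 N, held each for around a second, took the hand away and handed the job in at about 22 s, with the things around the case left where they were.

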